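# Re-zero the dial parcel scale and lock its adjuster

### The arm

A 6-joint arm with a two-finger parallel gripper is mounted at the origin on the work surface. World frame = base frame: x ahead of the robot, y to its left, z up, the work surface at z = 0. Lengths are in m, angles in rad, forces in N, time in s.
With the tool pointing down it reaches from about 0.25 to 0.725 m from the base axis. Payload 4 kg.
Tool frame: the origin (TCP) lies midway between the tips of the shut fingers; the grasp point (between the pads) lies 19 mm behind it; x points along the fingers, y is the direction in which the jaws open and shut, and the axes are right-handed (so a half turn about x gives the same grasp; the last joint's range is limited). The gripper opens to 85 mm and grips with 20 to 120 N. Pads are 22 mm wide; open, the fingers measure 114 mm over their backs; the gripper's body (76 mm by 85 mm) begins 54 mm behind the grasp point. The pads swing forward as they close: fully open they stand 13 mm farther back than shut.
Start: joints at [-1.292, 0.241, 0.005, 1.335, 0, 1.571], TCP at [0.138, -0.481, 0.231] pointing down, gripper open.
Joint ranges: [-2.72, 2.72], [-1.05, 1.87], [-1.09, 1.28], [-1.99, 2.15], [-1.42, 1.44], [-3.14, 3.14]. Speed limits (rad/s): [2.79, 2.79, 3.14, 3.14, 3.14, 3.14].

### API

Orientations are given as [roll, pitch, yaw] about the fixed x, y, z axes, in that order (R = Rz(yaw) Ry(pitch) Rx(roll)).
In Python, from station import observe, capture, close_job gives the robot as it stands. The module is installed in compiled form; this text tells all that it offers.
- The arm moves only by the tool jog_arm, never from a script. Its argument "motion" is a list of rows, each a list of 3 entries, a list of its own where there are three numbers: the turn, a rotation vector about the tool's x, y, z in units of 5 degrees (1.0 is 5 degrees), then the shift along the tool's x, y, z in units of 50 mm (1.0 is 50 mm), then the opening, from 0 (shut) to 1 (fully open). A call has 1 to 8 rows; each row shifts and turns the commanded pose from where the row before left it, along the tool's axes as they then stand; what a row does not reach is not made up. A row lasts 1/8 s, in which the tool goes at most 62.5 mm and 10.7 degrees, less where a joint would pass 70% of its speed; a pose out of reach is approached as far as the arm can. A call is refused whole if a number of a shift passes 1 or a number of a turn 1, either way. A call with a gripper value outside its range is refused whole. The fingers move at their own pace and stop on an object; "force" is the grip in N (left out, the last holds). Time passes only in rows, so rows that do not move let the fingers close. It gives the time, the measured TCP pose, the force and the opening at its end, in the units of the state.
- observe(): the state, without advancing time (a new reading comes with each control period).
- capture(name): name is "scene" or "top" or "wrist"; returns a dict with "image" (480x640x3 uint8, red, green, blue), "camera_matrix" (3x3 intrinsics, pixels), "view" (4x4, takes a point from world to camera coordinates); the wrist camera has in their place "tool_from_camera" (4x4, takes a point from camera to tool coordinates, whose origin is the TCP and whose axes are the tool frame's). Camera axes: x right, y up, looking along -z (the intrinsics and any distortion apply to the point x, -y, -z); pixel columns grow to the right and rows downward; lengths in m; the calibration is good to about 2 mm. The wrist camera is an equidistant fisheye: a pixel r from the principal point sees the ray r / f radians off the axis. A picture is of the moment at which its call begins: read the wrist's pose just before it. There is no depth.
- close_job(): hands the job in, once; it reports no verdict.
The state is a dict: "time_s": time; "q": joint angles; "dq": joint speeds; "joint_efforts": joint torques, N m; "tool_pos": TCP position; "eef_rot": TCP orientation; "ft_force": force on the tool from outside, world axes, zero at the start; "wrist_torque": the same for the moment, N m; "opening": opening from 0.0 (shut) to 1.0 (fully open).
Only numpy, scipy, OpenCV 4.12 (cv2) and the standard library are available. Lean on these libraries where they do the work, as an engineer would, in place of code of your own. Each camera call takes 0.05 s, during which the arm holds its last target.

### The job

The parcel scale's pointer no longer rests on zero. Slacken the lock ring under the zero adjuster by its lever, turn the adjuster until the pointer stands on the zero mark (to within half a division), then push the lever back until the ring is firmly tight again: about 10 N of push at the lever's upright pin, and no more than 12. Let go with the pointer still on zero, and leave the spanner, radio, bamboo rod and jar of seals where they lie.

Things in the scene. Friction and masses are not known exactly. Their poses are not given: they have to be found in the camera images.
- scale: bench dial parcel scale fixed to the table: grey housing 280 mm (its x) by 440 mm (its y), flat deck 92 mm above the table. Origin under the housing's centre at table height, z up. On the +y half a steel weighing platform 240 x 240 mm, top 132 mm above the table; on the -y half the flat dial (at x 40, y -135 mm) and the zero adjuster (at x -90, y -135 mm)
- dial_centre (a point): centre of the round dial let flat into the deck, 150 mm across, cream with a black mark every 10 degrees; its rim stands 7 mm above the deck. Zero is the long bold T-shaped mark on the side towards the scale's +x (away from the adjuster)
- neck_foot (a point): foot of the threaded brass neck on the deck that carries lock ring and adjuster, on their common vertical axis. Counter-clockwise, seen from above, slackens the ring; clockwise tightens it, a face cam in it pressing on the washer. It stays where it is left. At the start it is only lightly nipped: it comes slack within 0.4 rad, and a stop ends its travel some 0.85 rad from the start
- lock_ring: dark knurled lock ring, 54 mm across, 16 mm high (20.5 to 36.5 mm above the deck), turning about the vertical axis shared with the adjuster; it does not rise or sink. Origin on the axis at mid-height. A flat lever arm, 11 mm wide, 8 mm thick, runs out from mid-height along the body's -y to an upright steel pin 12 mm thick, 60 mm from the axis, its top 58.5 mm above the deck
- ring_grip (a point): point on the axis of the lever's pin, 12 mm below its top, 14 mm above the arm. Pushed here square to the arm the slack ring moves at 1 to 2 N; on tightening the push rises steadily over some 0.5 rad to the 10 N wanted, and is still felt while the lever is held. Under about 7 N it is too loose, over about 13 N strained. Where the lever stood at the start is not tight enough
- adjuster: knurled steel zero-adjuster knob, 34 mm across, 16 mm high; origin on its axis at mid-height, 51 mm above the deck. Its underside is 6.5 mm above the lock ring, so grip it with the fingertips above the ring. It turns with about 0.06 N m when the ring is slack, is held by friction when the ring is tight, and does not rise or sink. Clockwise from above it turns the pointer counter-clockwise by half as much
- pointer (a joint): the dial's black pointer, 54 mm long, pivoting at the dial's centre: angle in rad from the zero mark, positive clockwise seen from above; 0 = on zero, one division = 0.1745. It starts two to four divisions too high (0.35 to 0.7) and answers only to the adjuster
- washer: steel tabbed washer hidden in the neck under the lock ring, 37 mm across; captive, not to be handled. The ring's clamping force is the force between ring and washer (about 50 to 65 N at the right tightness)
- seal_jar: glass jar of small coloured plastic seals, 86 mm across and 125 mm high; origin under its centre; leave alone
- spanner: steel spanner, 200 mm long and 8 mm thick, lying on the table in front of the scale; origin at mid-length; leave alone
- radio: blue handheld radio lying on its back, 58 x 118 x 34 mm plus a stub aerial; origin under its centre; leave alone
- bamboo_rod: bamboo pointer rod, 400 mm long, 10 mm thick, lying to the right of the scale; origin at mid-length; leave alone

How it is judged:
By the outcome, as a careful person would: the job done as asked, in the order asked, and still so for the second after the job is handed in, with the robot touching nothing.
It also fails if it takes over 72 s, if anything falls off the work surface, if the arm or the gripper's body presses on something with over 40 N, if the wrist force passes 120 N, or if a joint passes its speed limit or range.

## Working session

There is one attempt and no reset: what is moved stays moved. The work goes in short steps, Python scripts to look and compute and a tool call to move; the robot and the scene stay as the last step left them, time stands still between calls to the robot, and variables do not carry over. Pictures are saved under pics/ and viewed, and the job is handed in when it is done.

Besides the shell and the picture viewer there is one more tool, called as name(argument=value, ...) on one line, values as JSON. jog_arm: Moves the arm, as the interface text tells. Its arguments: {"type":"object","properties":{"motion":{"type":"array","items":{"type":"array"}},"force":{"type":"number"}},"required":["motion"]}

```bash
mkdir -p pics; python3 - <<'E'
from station import observe,capture
import cv2,numpy as np
print(observe())
for n in["scene","top","wrist"]:
    c=capture(n); cv2.imwrite(f"pics/{n}0.png",c["image"][:,:,::-1])
    print(n,{k:np.round(v,4).tolist() for k,v in c.items() if k!="image"})
E
```

```text
{'time_s': 0.0, 'q': array([-1.29202234e+00,  2.41427273e-01,  3.75129277e-03,  1.33516527e+00,
       -1.46811201e-05,  1.57077398e+00]), 'dq': array([ 0.00234069,  0.00036362, -0.00047072, -0.00064659,  0.00076764,
       -0.00086664]), 'joint_efforts': array([ 1.85787547e-03, -3.72320116e+01,  2.52407169e+01,  1.69600704e-02,
        3.17920103e-05,  3.79952880e-06]), 'tool_pos': array([ 0.13741774, -0.48011608,  0.23041612]), 'eef_rot': array([-1.56363952,  1.56875135,  1.85674949]), 'ft_force': array([0.81191168, 0.23570276, 0.2172551 ]), 'wrist_torque': array([-0.03943889,  0.01156833, -0.04576237]), 'opening': 1.0011103053324215}
scene {'camera_matrix': [[617.2365, 0.0, 312.4379], [0.0, 617.2365, 230.8923], [0.0, 0.0, 1.0]], 'view': [[-0.2589, 0.9658, 0.0147, 0.2043], [-0.8191, -0.2276, 0.5266, 0.3932], [0.512, 0.1243, 0.85, -1.6529], [0.0, 0.0, 0.0, 1.0]]}
top {'camera_matrix': [[552.593, 0.0, 319.4026], [0.0, 552.593, 247.8415], [0.0, 0.0, 1.0]], 'view': [[0.0157, -0.9997, 0.0164, -0.0924], [0.9946, 0.0173, 0.1023, -0.5825], [-0.1025, 0.0147, 0.9946, -1.1538], [0.0, 0.0, 0.0, 1.0]]}
wrist {'camera_matrix': [[371.6483, 0.0, 316.5394], [0.0, 371.6483, 243.8421], [0.0, 0.0, 1.0]], 'tool_from_camera': [[0.0005, 0.2688, -0.9632, -0.1424], [1.0, 0.0016, 0.001, 0.0004], [0.0018, -0.9632, -0.2688, -0.067], [0.0, 0.0, 0.0, 1.0]]}
```

View pics/scene0.png

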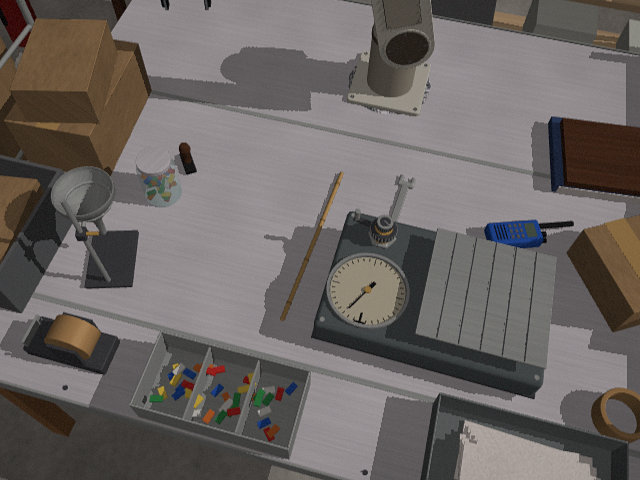

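View pics/top0.png

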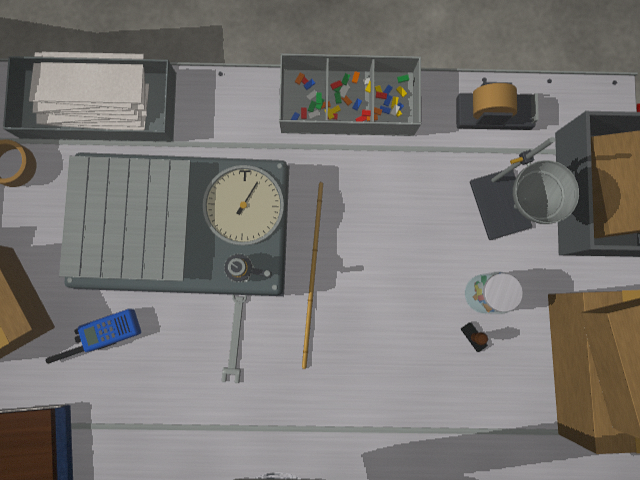

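View pics/wrist0.png

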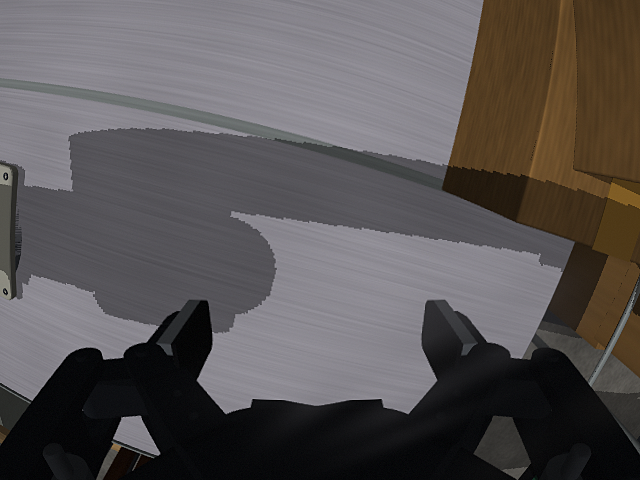

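The scene view shows the scale with the dial at (368,290) and the adjuster at (383,228). In the top view the dial is at (243,205), the adjuster at (237,267) and the lever pin near (267,273). Next I'll zoom in and measure.

```bash
cat > h.py <<'E'
import numpy as np,cv2
from station import observe,capture
from scipy.spatial.transform import Rotation as Ro
def ray(c,u,v):
    K=c["camera_matrix"];V=c["view"]
    d=np.array([(u-K[0,2])/K[0,0],-(v-K[1,2])/K[1,1],-1.])
    R=V[:3,:3];return -R.T@V[:3,3],R.T@d
def onz(c,u,v,z):
    o,d=ray(c,u,v);return o+d*(z-o[2])/d[2]
def proj(c,p):
    K=c["camera_matrix"];V=c["view"];q=V[:3,:3]@np.array(p)+V[:3,3]
    return np.array([K[0,2]+K[0,0]*q[0]/-q[2],K[1,2]-K[1,1]*q[1]/-q[2]])
def two(c1,u1,c2,u2):
    o1,d1=ray(c1,*u1);o2,d2=ray(c2,*u2)
    s=np.linalg.lstsq(np.c_[d1,-d2],o2-o1,rcond=None)[0]
    a,b=o1+d1*s[0],o2+d2*s[1];return (a+b)/2,np.linalg.norm(a-b)
E
python3 - <<'E'
from h import *
t=capture("top")["image"];s=capture("scene")["image"]
a=cv2.resize(t[155:305,195:300],None,fx=5.,fy=5.,interpolation=2)[:,:,::-1]
a=cv2.resize(t[240:300,215:295],None,fx=9,fy=9,interpolation=2)[:,:,::-1]
cv2.imwrite("pics/t1.png",a)
b=cv2.resize(s[195:260,335:420],None,fx=9,fy=9,interpolation=2)[:,:,::-1]
cv2.imwrite("pics/s1.png",b)
cv2.imwrite("pics/t2.png",cv2.resize(t[160:250,195:295],None,fx=6,fy=6,interpolation=2)[:,:,::-1])
E
```

```text
(no output)
```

View pics/t1.png

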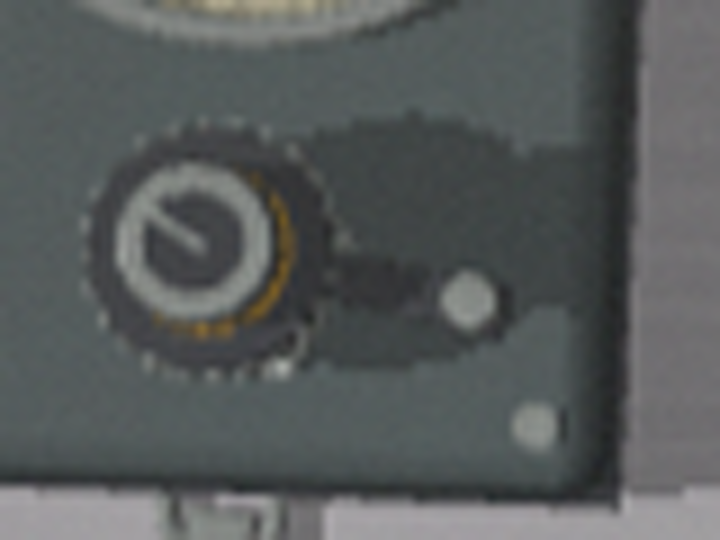

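View pics/s1.png

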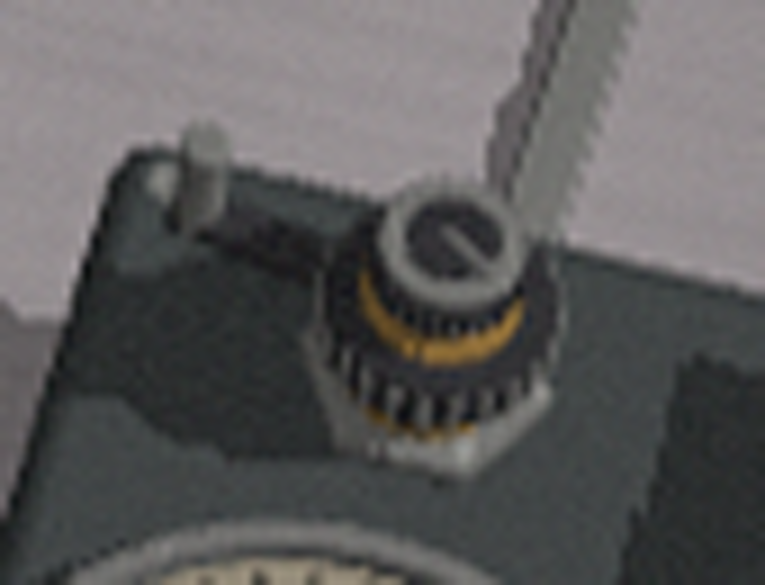

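View pics/t2.png

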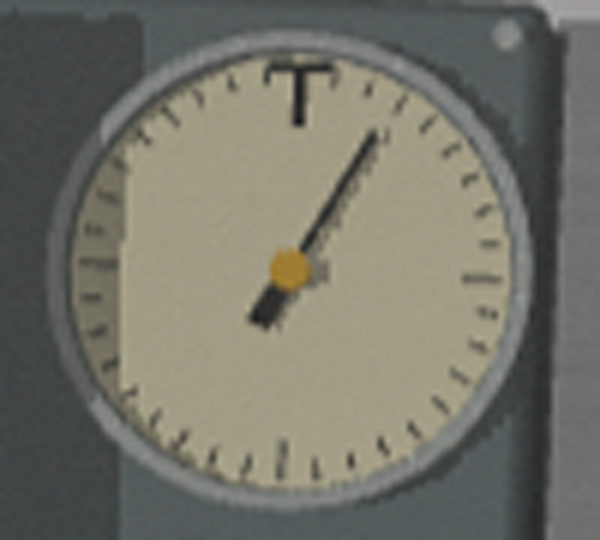

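```bash
python3 - <<'E'
from h import *
t=capture("top");s=capture("scene")
f=lambda u,v,ox,oy,k:((u+.5)/k-.5+ox,(v+.5)/k-.5+oy)
A=f(195,241,215,240,9);P=f(469,300,215,240,9);As=f(453,238,335,195,9);Ps=f(205,133,335,195,9)
print("adj",onz(t,*A,.151),onz(s,*As,.151),two(t,A,s,As))
print("pin",onz(t,*P,.1505),onz(s,*Ps,.1505),two(t,P,s,Ps))
p=[onz(t,*f(u,v,195,160,6),z) for u,v,z in[(290,269,.1),(375,132,.1),(299,126,.095),(298,70,.095),(281,455,.095),(262,318,.1)]]
for q in p: print(q)
ang=lambda d:np.arctan2(d[1],d[0])
print("zero dir",ang(p[3]-p[0]),ang(p[3]-p[4]),"ptr",ang(p[1]-p[0]),ang(p[1]-p[5]))
# housing edges: right edge & bottom edge in top
E
```

```text
adj [0.53323387 0.07759266 0.151     ] [0.53073371 0.07949154 0.151     ] (array([0.53282572, 0.07839592, 0.15366213]), np.float64(0.0023543490122939536))
pin [0.5216863  0.01916491 0.1505    ] [0.51773617 0.01965434 0.1505    ] (array([0.52127487, 0.01939994, 0.15551213]), np.float64(0.0012941947772774755))
[0.66267168 0.07484585 0.1       ]
[0.71036378 0.04744335 0.1       ]
[0.71306142 0.07389011 0.095     ]
[0.73253281 0.07480731 0.095     ]
[0.59988572 0.0766101  0.095     ]
[0.64573751 0.08377565 0.1       ]
zero dir -0.0005515913574519676 -0.013589998285838394 ptr -0.5215117989791372 -0.512154543866731
```

```bash
cat >> h.py <<'E'
AX=np.array([.532,.0785])
def st():
    o=observe();R=Ro.from_euler('xyz',o['eef_rot']).as_matrix()
    return o,R
def go(p,jaw=None):
    """print the turn about tool x (deg) and shift in tool axes to reach p with jaw axis at angle jaw (deg, mod 180)"""
    o,R=st();p=np.array(p);d=p-o['tool_pos']
    th=np.degrees(np.arctan2(R[1,1],R[0,1]))
    print("t",round(o['time_s'],2),"pos",o['tool_pos'].round(4),"jaw",th.round(1),"xaxis",R[:,0].round(3),"q6",o['q'][5].round(3),"F",o['ft_force'].round(2),"op",round(o['opening'],3))
    print("shift units from here (tool axes now)",(R.T@d/.05).round(3))
    if jaw is not None:
        k=-((jaw-th+90)%180-90)
        R2=R@Ro.from_rotvec([np.radians(k),0,0]).as_matrix()
        print("turn deg about +x",k.round(2)," units",(k/5).round(2),"shift in turned axes",(R2.T@d/.05).round(3))
E
python3 -c "
from h import *
go([.520,.0195,.231],-11.5);print(st()[1].round(3))"
```

```text
t 0.35 pos [ 0.1376 -0.4805  0.2311] jaw -74.0 xaxis [-0.     0.001 -1.   ] q6 1.571 F [ 0.55 -0.34  0.16] op 1.001
shift units from here (tool axes now) [ 6.0000e-03 -7.5100e+00 -1.0105e+01]
turn deg about +x -62.53  units -12.51 shift in turned axes [ 6.0000e-03  5.5010e+00 -1.1325e+01]
[[-0.     0.275 -0.961]
 [ 0.001 -0.961 -0.275]
 [-1.    -0.001 -0.   ]]
```

jog_arm(motion=[[[-1,0,0],[0,-0.5,-0.81],0.4],[[-1,0,0],[0,-0.43,-0.85],0.4],[[-1,0,0],[0,-0.35,-0.88],0.4],[[-1,0,0],[0,-0.27,-0.91],0.4],[[-1,0,0],[0,-0.19,-0.93],0.4],[[-1,0,0],[0,-0.11,-0.94],0.4],[[-1,0,0],[0,-0.03,-0.95],0.4],[[-1,0,0],[0,0.06,-0.95],0.4]])

```text
time_s: 1.35
tool_pos: [0.3947, -0.1988, 0.2315]
eef_rot: [1.584, 1.57, -0.578]
ft_force: [1.1, -0.5, 0.0]
opening: 0.401
```

jog_arm(motion=[[[-1,0,0],[0,0.14,-0.94],0.4],[[-1,0,0],[0,0.22,-0.92],0.4],[[-1,0,0],[0,0.3,-0.9],0.4],[[-1,0,0],[0,0.38,-0.87],0.4],[[0,0,0],[0,0,0],0.4]])

```text
time_s: 1.98
tool_pos: [0.5236, -0.0579, 0.2307]
eef_rot: [-3.028, 1.57, 1.444]
ft_force: [-0.5, -0.9, 0.9]
opening: 0.399
```

```bash
python3 -c "
from h import *
go([.520,.0195,.190],-11.5)
w=capture('wrist');cv2.imwrite('pics/w1.png',w['image'][:,:,::-1])"
```

```text
t 1.98 pos [ 0.5236 -0.0579  0.2307] jaw -13.8 xaxis [ 0.  0. -1.] q6 1.701 F [-0.48 -0.92  0.87] op 0.399
shift units from here (tool axes now) [ 0.814 -0.437 -1.486]
turn deg about +x -2.27  units -0.45 shift in turned axes [ 0.814 -0.378 -1.502]
```

View pics/w1.png

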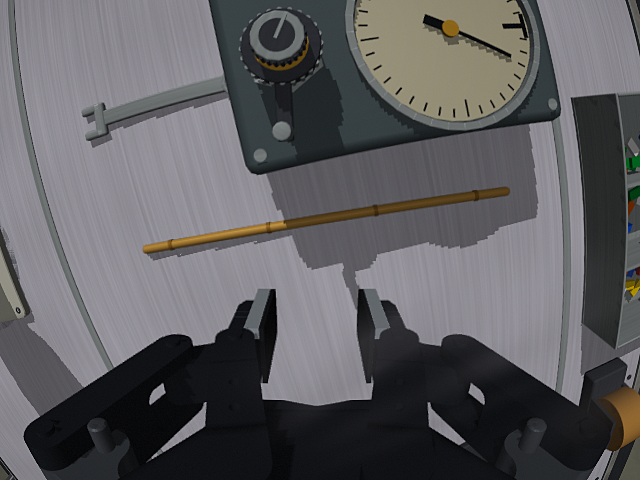

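The wrist view shows the pin top at (281,130), the knob top at (279,30) and the pointer well off zero. I'll use the wrist rays to refine the positions.

```bash
cat >> h.py <<'E'
def wray(w,o,R,u,v,z):
    K=w["camera_matrix"];d=np.array([u-K[0,2],v-K[1,2]]);r=np.hypot(*d);t=r/K[0,0]
    d=d/max(r,1e-9)*np.sin(t);c=np.array([d[0],-d[1],-np.cos(t)])
    T=w["tool_from_camera"];p=R@(T[:3,3])+o['tool_pos'];g=R@T[:3,:3]@c
    return p+g*(z-p[2])/g[2]
E
python3 - <<'E'
from h import *
o,R=st();w=capture('wrist')
print("pin",wray(w,o,R,281.5,130,.1505))
print("knob",wray(w,o,R,279.5,29.5,.151))
cv2.imwrite('pics/w1z.png',cv2.resize(w['image'][0:170,200:420],None,fx=3.5,fy=3.5)[:,:,::-1])
E
```

```text
pin [0.51933229 0.01898578 0.1505    ]
knob [0.53320036 0.07989253 0.151     ]
```

View pics/w1z.png

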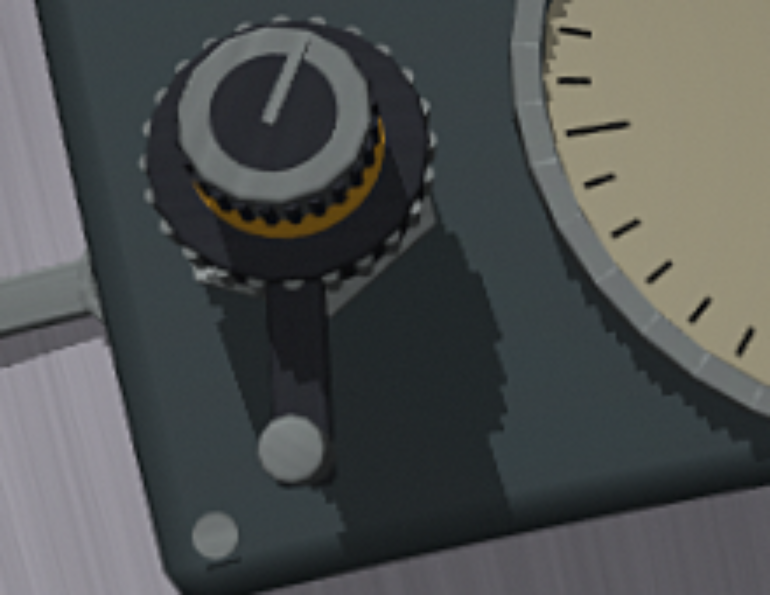

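jog_arm(motion=[[[-0.45,0,0],[0,0,0],0.4],[[0,0,0],[0,-0.19,-0.75],0.4],[[0,0,0],[0,-0.19,-0.75],0.4],[[0,0,0],[0.5,0,0],0.4],[[0,0,0],[0.3,0,0],0.4],[[0,0,0],[0,0,0],0.4]])

```text
time_s: 2.82
tool_pos: [0.5172, 0.016, 0.1901]
eef_rot: [-1.281, 1.568, -3.059]
ft_force: [0.3, -0.3, -0.1]
opening: 0.398
```

```bash
python3 -c "
from h import *
go([.520,.0192,.120],-11.5)
w=capture('wrist');cv2.imwrite('pics/w2.png',w['image'][:,:,::-1])"
```

```text
t 2.83 pos [0.5172 0.016  0.1901] jaw -11.9 xaxis [-0.003 -0.    -1.   ] q6 1.809 F [ 0.28 -0.25 -0.13] op 0.398
shift units from here (tool axes now) [ 1.402  0.047 -0.076]
turn deg about +x -0.39  units -0.08 shift in turned axes [ 1.402  0.047 -0.076]
```

View pics/w2.png

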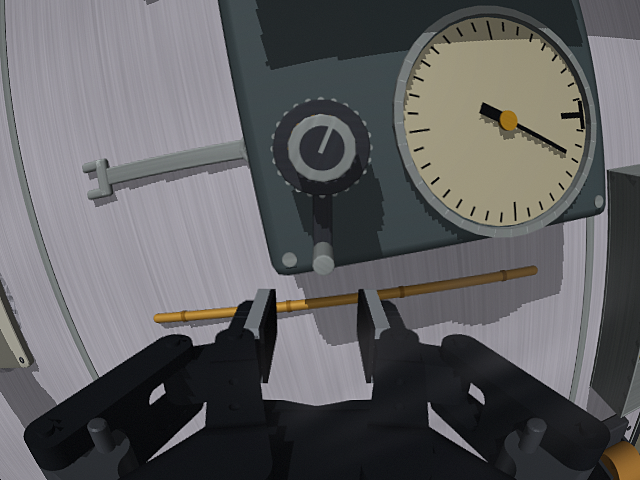

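Pin at (323,264), centred between the fingers. I'll descend around it.

jog_arm(motion=[[[0,0,0],[0.3,0.05,-0.08],0.4],[[0,0,0],[0.4,0,0],0.4],[[0,0,0],[0.4,0,0],0.4],[[0,0,0],[0.3,0,0],0.4],[[0,0,0],[0,0,0],0.4]])

```text
time_s: 3.5
tool_pos: [0.521, 0.0204, 0.1199]
eef_rot: [-1.34, 1.568, -3.116]
ft_force: [-0.4, -0.6, 0.5]
opening: 0.399
```

```bash
python3 -c "
from h import *
go([.520,.0192,.120],-11.5)
w=capture('wrist');cv2.imwrite('pics/w3.png',w['image'][:,:,::-1])"
```

```text
t 3.5 pos [0.521  0.0204 0.1199] jaw -11.8 xaxis [-0.003 -0.    -1.   ] q6 1.816 F [-0.43 -0.6   0.52] op 0.399
shift units from here (tool axes now) [-0.001 -0.014  0.028]
turn deg about +x -0.29  units -0.06 shift in turned axes [-0.001 -0.015  0.028]
```

View pics/w3.png

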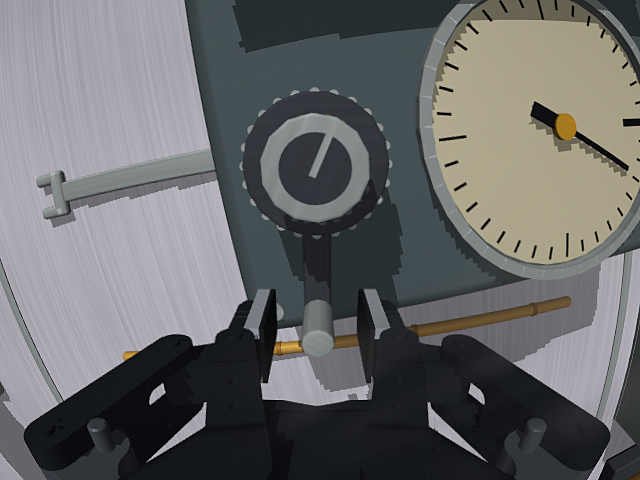

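jog_arm(motion=[[[0,0,0],[0,0,0],0.2],[[0,0,0],[0,0,0],0.2],[[0,0,0],[0,0.05,0],0.2],[[-0.5,0,0],[0,0.05,0],0.2],[[-1,0,0],[0,0.105,0],0.2],[[-1,0,0],[0,0.105,0],0.2]])

```text
time_s: 4.3
tool_pos: [0.5369, 0.0186, 0.1214]
eef_rot: [-2.3, 1.57, 2.428]
ft_force: [-1.8, 1.2, 0.1]
opening: 0.199
```

jog_arm(motion=[[[-1,0,0],[0,0.105,0],0.2],[[-1,0,0],[0,0.105,0],0.2],[[-1,0,0],[0,0.105,0],0.2],[[-1,0,0],[0,0.105,0],0.2]])

```text
time_s: 4.8
tool_pos: [0.5574, 0.0214, 0.1212]
eef_rot: [-2.17, 1.569, 2.907]
ft_force: [-1.6, 0.8, -0.3]
opening: 0.201
```

```bash
python3 -c "
from h import *
go([.520,.0192,.120],-11.5)
w=capture('wrist');cv2.imwrite('pics/w4.png',w['image'][:,:,::-1])"
```

```text
t 4.8 pos [0.5574 0.0214 0.1212] jaw 20.9 xaxis [-0.002  0.    -1.   ] q6 1.244 F [-1.63  0.85 -0.34] op 0.201
shift units from here (tool axes now) [ 0.024 -0.715 -0.225]
turn deg about +x 32.39  units 6.48 shift in turned axes [ 0.024 -0.724  0.192]
```

View pics/w4.png

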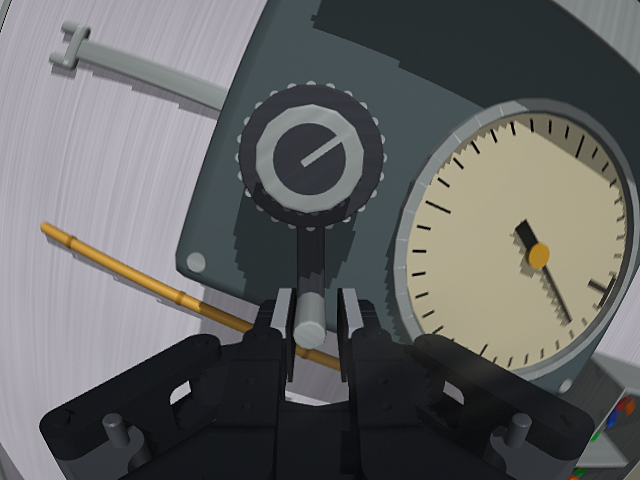

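jog_arm(motion=[[[0,0,0],[0,-0.04,0],0.4],[[0,0,0],[0,0,0],0.4],[[0,0,0],[-0.5,0,0],0.4],[[0,0,0],[-0.9,0,0],0.6],[[0,0,0],[0,0,0],0.6]])

```text
time_s: 5.48
tool_pos: [0.5587, 0.0205, 0.1957]
eef_rot: [1.244, 1.562, 0.034]
ft_force: [0.6, -0.5, -0.9]
opening: 0.602
```

```bash
python3 -c "
from h import *
go([.5325,.0785,.190],35)
w=capture('wrist');cv2.imwrite('pics/w5.png',w['image'][:,:,::-1])
t=capture('top')['image'];cv2.imwrite('pics/t5.png',cv2.resize(t[150:300,190:300],None,fx=4,fy=4,interpolation=2)[:,:,::-1])"
```

```text
t 5.47 pos [0.5587 0.0205 0.1957] jaw 20.7 xaxis [ 0.009  0.    -1.   ] q6 1.247 F [ 0.61 -0.52 -0.89] op 0.602
shift units from here (tool axes now) [ 0.109 -0.081 -1.27 ]
turn deg about +x -14.32  units -2.86 shift in turned axes [ 0.109  0.236 -1.251]
```

View pics/w5.png

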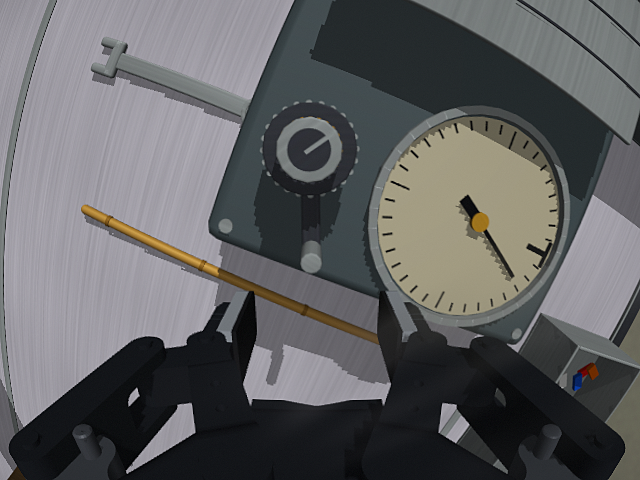

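View pics/t5.png

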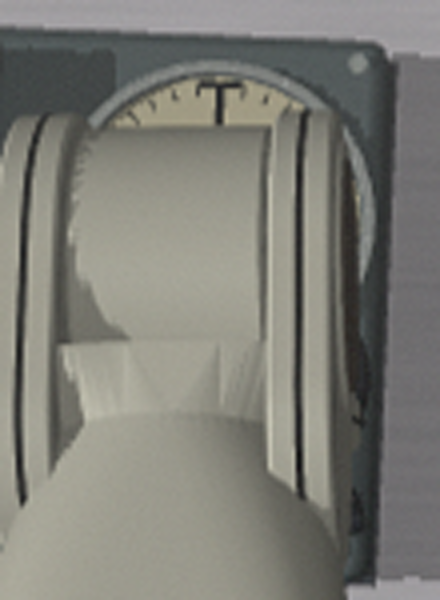

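The wrist view shows the lever swung over, with the pin top at (311,262), knob at (309,149), hub (480,222), pointer tip (512,276) and T near (543,253). The arm blocks the top view.

```bash
cat >> h.py <<'E'
def ptr(w,o,R,hub,tip,t0,t1,tail=None):
    a=lambda p,q,z:(lambda d:np.arctan2(d[1],d[0]))(wray(w,o,R,*q,z)-wray(w,o,R,*p,z))
    z=a(hub,t1,.096);pt=a(hub,tip,.099)
    print("zero dir(hub)",z.round(3),"(stem)",a(t0,t1,.096).round(3),"ptr",pt.round(3),"pointer cw rad",(z-pt).round(3))
E
python3 - <<'E'
from h import *
o,R=st();w=capture('wrist')
for n,u,v,z in[("knob",309,149,.151),("pin",311,262,.1505),("mark",328,136,.151)]:
    p=wray(w,o,R,u,v,z);print(n,p.round(4),np.degrees(np.arctan2(*(p[:2]-AX)[::-1])).round(1))
ptr(w,o,R,(480,222),(512,276),(527,246),(544,254))
cv2.imwrite('pics/w5z.png',cv2.resize(w['image'][90:330,240:580],None,fx=2.3,fy=2.3,interpolation=2)[:,:,::-1])
E
```

```text
knob [0.529  0.0794 0.151 ] 163.8
pin [0.5501 0.0254 0.1505] -71.2
mark [0.5354 0.0886 0.151 ] 71.6
zero dir(hub) -0.017 (stem) 0.009 ptr -0.529 pointer cw rad 0.512
```

View pics/w5z.png

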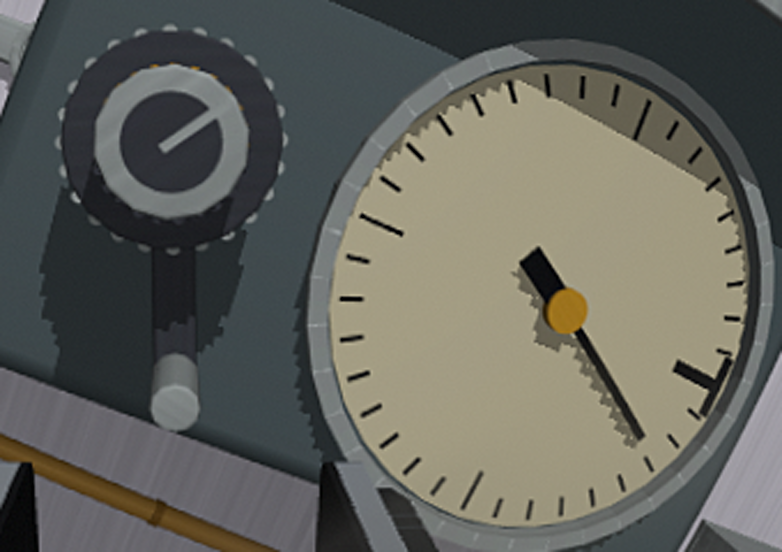

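jog_arm(motion=[[[-1,0,0],[0,0,-0.4],0.6],[[-1,0,0],[0,0.05,-0.4],0.6],[[-0.86,0,0],[0,0.1,-0.44],0.6],[[0,0,0],[0,0,0],0.6],[[0,0,0],[0,0,0],0.6]])

```text
time_s: 6.25
tool_pos: [0.5352, 0.0794, 0.1904]
eef_rot: [-1.784, 1.569, -2.745]
ft_force: [-0.8, -0.4, 0.7]
opening: 0.601
```

```bash
python3 -c "
from h import *
go([.5315,.079,.130],35)
w=capture('wrist');cv2.imwrite('pics/w6.png',w['image'][:,:,::-1])"
```

```text
t 6.25 pos [0.5352 0.0794 0.1904] jaw 35.0 xaxis [-0.002 -0.001 -1.   ] q6 1.108 F [-0.81 -0.43  0.72] op 0.601
shift units from here (tool axes now) [ 1.209 -0.063 -0.035]
turn deg about +x -0.03  units -0.01 shift in turned axes [ 1.209 -0.063 -0.035]
```

View pics/w6.png

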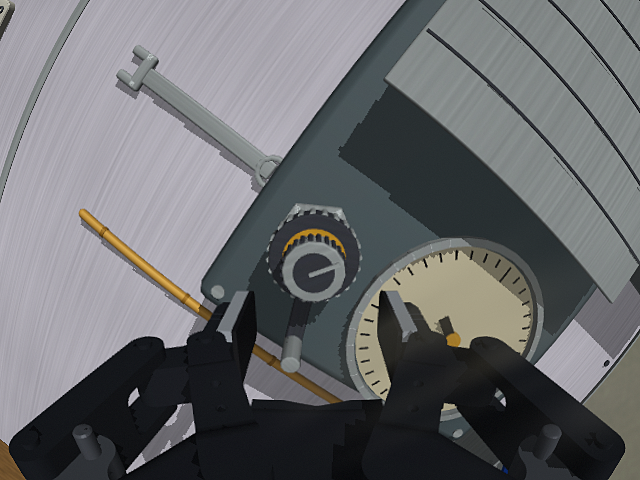

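```bash
python3 -c "
from h import *
o,R=st();w=capture('wrist')
p=wray(w,o,R,312.5,271,.151);print(p)
go([p[0],p[1],.130],35)"
```

```text
[0.53109145 0.07948055 0.151     ]
t 6.35 pos [0.5355 0.0791 0.1908] jaw 34.9 xaxis [-0.001 -0.    -1.   ] q6 1.108 F [-0.24 -0.19  0.23] op 0.6
shift units from here (tool axes now) [ 1.217 -0.068 -0.057]
turn deg about +x -0.06  units -0.01 shift in turned axes [ 1.217 -0.067 -0.057]
```

jog_arm(motion=[[[0,0,0],[0.3,-0.065,-0.045],0.6],[[0,0,0],[0.5,0,0],0.6],[[0,0,0],[0.4,0,0],0.6],[[0,0,0],[0,0,0],0.6],[[0,0,0],[0,0,0],0.3],[[0,0,0],[0,0,0],0.3],[[0,0,0],[0,0,0],0.3]], force=30)

```text
time_s: 7.22
tool_pos: [0.5327, 0.0798, 0.1322]
eef_rot: [0.986, 1.568, 0.026]
ft_force: [3.3, -0.7, -0.6]
opening: 0.385
```

```bash
python3 -c "
from h import *
go([.5315,.079,.130],35)
w=capture('wrist');cv2.imwrite('pics/w7.png',w['image'][:,:,::-1])"
```

```text
t 7.22 pos [0.5327 0.0798 0.1322] jaw 35.0 xaxis [ 0.003  0.    -1.   ] q6 1.109 F [ 3.27 -0.69 -0.6 ] op 0.385
shift units from here (tool axes now) [ 0.045 -0.028 -0.001]
turn deg about +x 0.01  units 0.0 shift in turned axes [ 0.045 -0.028 -0.001]
```

View pics/w7.png

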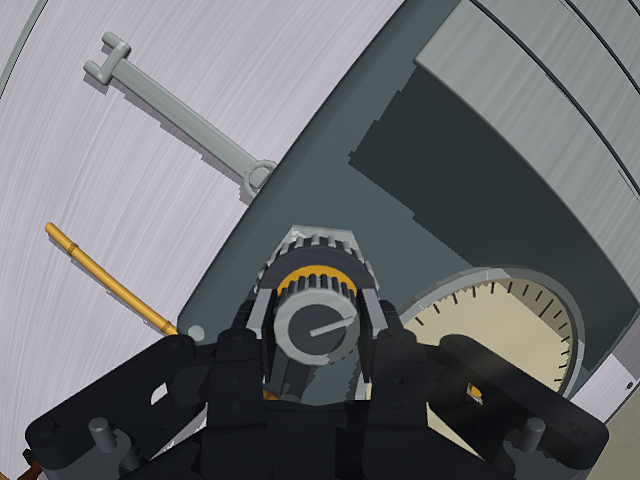

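jog_arm(motion=[[[1,0,0],[0,0,0],0.3],[[1,0,0],[0,0,0],0.3],[[1,0,0],[0,0,0],0.3],[[1,0,0],[0,0,0],0.3],[[1,0,0],[0,0,0],0.3],[[1,0,0],[0,0,0],0.3],[[1,0,0],[0,0,0],0.3],[[1,0,0],[0,0,0],0.3]])

```text
time_s: 8.28
tool_pos: [0.5328, 0.0798, 0.1322]
eef_rot: [1.651, 1.568, -0.009]
ft_force: [1.7, -0.6, 0.2]
opening: 0.384
```

jog_arm(motion=[[[1,0,0],[0,0,0],0.3],[[1,0,0],[0,0,0],0.3],[[1,0,0],[0,0,0],0.3],[[0.6,0,0],[0,0,0],0.3],[[0,0,0],[0,0,0],0.3]])

```text
time_s: 8.9
tool_pos: [0.5328, 0.0798, 0.1322]
eef_rot: [1.995, 1.568, 0.023]
ft_force: [3.4, -0.3, -0.0]
opening: 0.385
```

```bash
python3 -c "
from h import *
go([.5315,.079,.130],35)
w=capture('wrist');cv2.imwrite('pics/w8.png',w['image'][:,:,::-1])
s=capture('scene')['image'];cv2.imwrite('pics/s8.png',cv2.resize(s[190:340,310:430],None,fx=4,fy=4,interpolation=2)[:,:,::-1])"
```

```text
t 8.9 pos [0.5328 0.0798 0.1322] jaw -23.0 xaxis [ 0.003  0.    -1.   ] q6 2.12 F [ 3.38 -0.32 -0.04] op 0.385
shift units from here (tool axes now) [ 0.045 -0.018  0.025]
turn deg about +x -57.95  units -11.59 shift in turned axes [ 0.045 -0.031 -0.002]
```

View pics/w8.png

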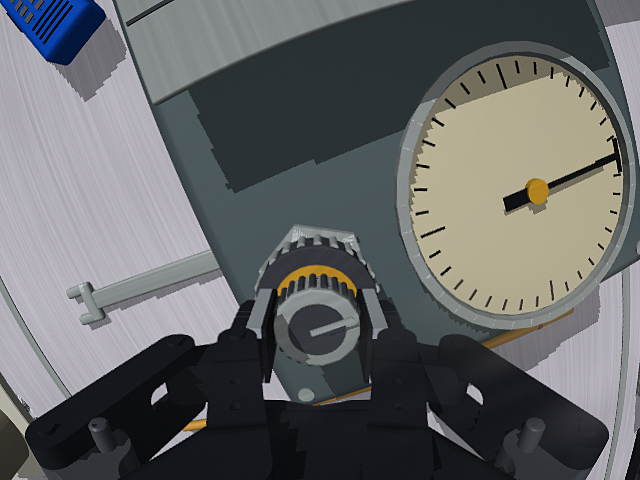

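View pics/s8.png

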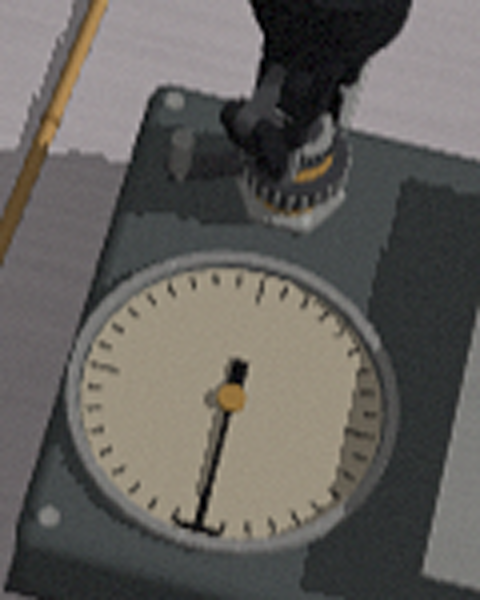

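Both views show the pointer lying along the T stem, with hub (537,191) and T (617,155) in the wrist view. I'll zoom in to check.

```bash
python3 - <<'E'
from h import *
o,R=st();w=capture('wrist')
cv2.imwrite('pics/w8z.png',cv2.resize(w['image'][120:230,490:640],None,fx=5,fy=5,interpolation=2)[:,:,::-1])
E
```

```text
(no output)
```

View pics/w8z.png

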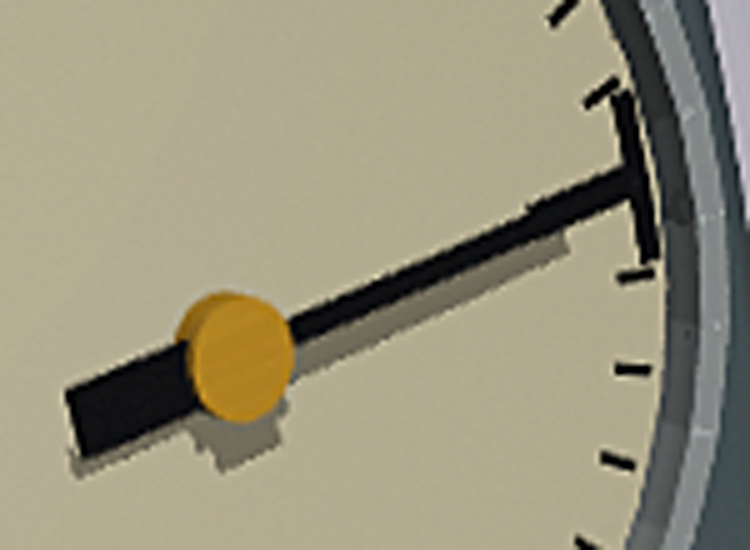

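jog_arm(motion=[[[0,0,0],[0,0,0],0.6],[[0,0,0],[0,0,0],0.6],[[0,0,0],[-0.6,0,0],0.6],[[0,0,0],[-0.7,0,0],0.6],[[-1,0,0],[0,0,0],0.5],[[-1,0,0],[0,0,0],0.4],[[-1,0,0],[0,0,0],0.4],[[-1,0,0],[0,0,0],0.4]])

```text
time_s: 10.05
tool_pos: [0.5306, 0.0797, 0.1957]
eef_rot: [-1.441, 1.568, -3.06]
ft_force: [0.3, 0.3, 0.9]
opening: 0.4
```

jog_arm(motion=[[[-1,0,0],[0,0,0.2],0.4],[[-1,0,0],[0,0,0.3],0.4],[[-1,0,0],[0,0,0.3],0.4],[[-1,0,0],[0,0,0.3],0.4],[[-0.4,0,0],[0,0,0],0.4],[[0,0,0],[0,0,0],0.4]])

```text
time_s: 10.8
tool_pos: [0.5361, 0.0256, 0.196]
eef_rot: [-2.221, 1.57, 2.823]
ft_force: [-0.4, -0.2, -0.2]
opening: 0.404
```

```bash
python3 -c "
from h import *
go([.551,.022,.120],19)
w=capture('wrist');cv2.imwrite('pics/w9.png',w['image'][:,:,::-1])"
```

```text
t 10.8 pos [0.5361 0.0256 0.196 ] jaw 19.0 xaxis [-0.001  0.    -1.   ] q6 1.287 F [-0.44 -0.19 -0.24] op 0.404
shift units from here (tool axes now) [1.519 0.26  0.167]
turn deg about +x -0.01  units -0.0 shift in turned axes [1.519 0.26  0.167]
```

View pics/w9.png

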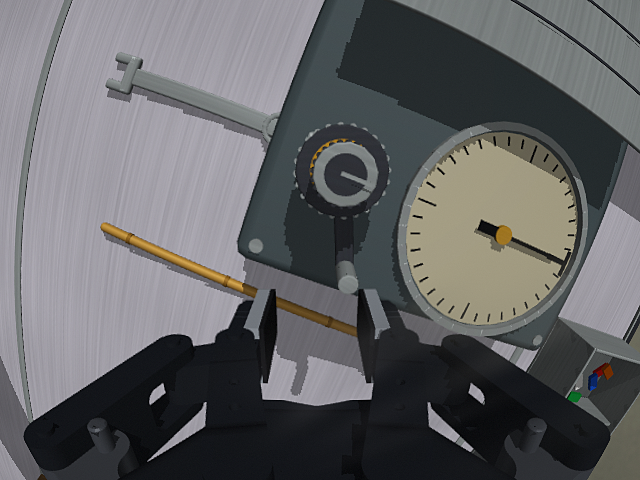

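jog_arm(motion=[[[0,0,0],[0,0.26,0.17],0.4],[[0,0,0],[0,0,0],0.4],[[0,0,0],[0.5,0,0],0.4],[[0,0,0],[0,0,0],0.4]])

```text
time_s: 11.35
tool_pos: [0.5495, 0.0219, 0.1695]
eef_rot: [-1.9, 1.566, -3.139]
ft_force: [-0.1, 0.3, -0.8]
opening: 0.398
```

```bash
python3 -c "
from h import *
go([.551,.022,.120],19)
w=capture('wrist');cv2.imwrite('pics/w10.png',w['image'][:,:,::-1])"
```

```text
t 11.35 pos [0.5495 0.0219 0.1695] jaw 19.0 xaxis [-0.005 -0.    -1.   ] q6 1.278 F [-0.1   0.28 -0.76] op 0.398
shift units from here (tool axes now) [0.989 0.035 0.009]
turn deg about +x 0.04  units 0.01 shift in turned axes [0.989 0.035 0.009]
```

View pics/w10.png

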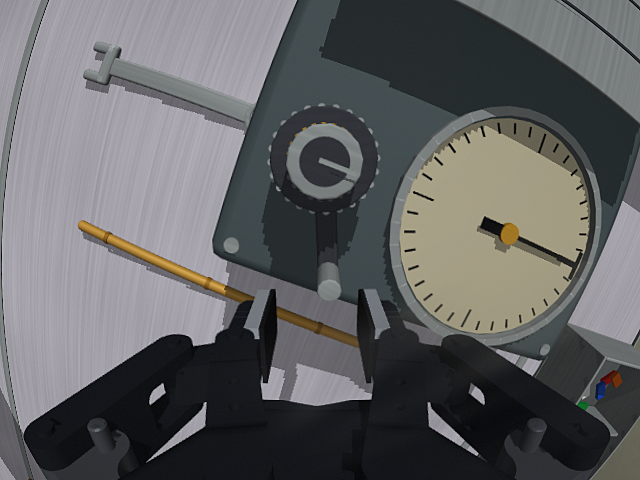

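jog_arm(motion=[[[0,0,0],[0.5,0.04,0],0.4],[[0,0,0],[0.48,0,0],0.4],[[0,0,0],[0,0,0],0.2],[[0,0,0],[0,0,0],0.2],[[0,0,0],[0,0,0],0.2]])

```text
time_s: 12.02
tool_pos: [0.5546, 0.0222, 0.1239]
eef_rot: [1.282, 1.568, 0.043]
ft_force: [-0.3, 0.3, 0.3]
opening: 0.199
```

```bash
cat >> h.py <<'E'
def avgF(n=10):
    F=[];P=[]
    for i in range(n):
        w=capture('wrist');o,R=st();F.append(o['ft_force']);P.append(o['tool_pos'])
    F=np.array(F);m=F.mean(0)
    print("t",round(o['time_s'],2),"F",m.round(2),"sd",F.std(0).round(2),"tool F",(R.T@m).round(2),"pos",np.mean(P,0).round(4))
    return w
E
python3 -c "
from h import *
go([.551,.022,.120],19)
w=avgF(10);cv2.imwrite('pics/w11.png',w['image'][:,:,::-1])"
```

```text
t 12.03 pos [0.5546 0.0222 0.1239] jaw 19.0 xaxis [ 0.003  0.    -1.   ] q6 1.279 F [-0.32  0.27  0.25] op 0.199
shift units from here (tool axes now) [ 0.078 -0.069 -0.02 ]
turn deg about +x 0.03  units 0.01 shift in turned axes [ 0.078 -0.069 -0.02 ]
t 12.53 F [ 0.19 -0.01 -0.23] sd [0.47 0.56 0.38] tool F [0.23 0.17 0.07] pos [0.5538 0.0221 0.1228]
```

View pics/w11.png

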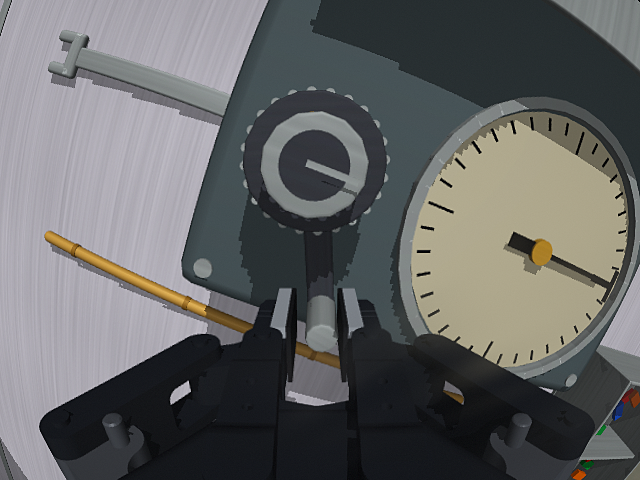

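jog_arm(motion=[[[0,0,0],[0.05,-0.05,0],0.2],[[1,0,0],[0,-0.105,0],0.2],[[1,0,0],[0,-0.105,0],0.2],[[1,0,0],[0,-0.105,0],0.2],[[1,0,0],[0,-0.105,0],0.2],[[0,0,0],[0,0,0],0.2]])

```text
time_s: 13.28
tool_pos: [0.5302, 0.0171, 0.1197]
eef_rot: [-1.277, 1.57, -2.863]
ft_force: [-0.2, 0.2, -0.2]
opening: 0.203
```

```bash
python3 -c "
from h import *
go([.551,.022,.120],19)
w=avgF(6);cv2.imwrite('pics/w12.png',w['image'][:,:,::-1])"
```

```text
t 13.28 pos [0.5302 0.0171 0.1197] jaw -0.9 xaxis [-0.001 -0.    -1.   ] q6 1.619 F [-0.15  0.18 -0.21] op 0.203
shift units from here (tool axes now) [-0.006  0.414 -0.106]
turn deg about +x -19.92  units -3.98 shift in turned axes [-0.006  0.425  0.042]
t 13.57 F [0.15 0.68 0.16] sd [0.82 0.49 0.78] tool F [-0.16  0.14 -0.68] pos [0.5306 0.017  0.1197]
```

View pics/w12.png

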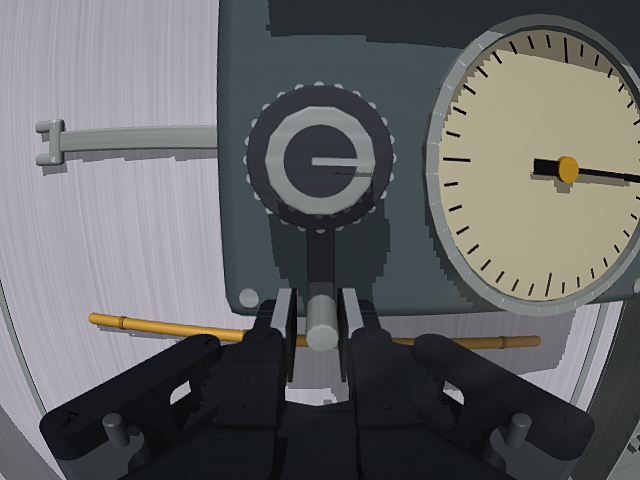

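jog_arm(motion=[[[1,0,0],[0,-0.105,0],0.2],[[1,0,0],[0,-0.105,0],0.2],[[0,0,0],[0,0,0],0.2]])

```text
time_s: 13.95
tool_pos: [0.5205, 0.0179, 0.12]
eef_rot: [2.017, 1.57, 0.256]
ft_force: [0.3, 0.9, -0.1]
opening: 0.203
```

```bash
python3 -c "
from h import *
go([.551,.022,.120],19)
w=avgF(6)"
```

```text
t 13.95 pos [0.5205 0.0179 0.12  ] jaw -10.9 xaxis [ 0.001  0.    -1.   ] q6 1.795 F [ 0.27  0.92 -0.09] op 0.203
shift units from here (tool axes now) [-0.     0.583 -0.196]
turn deg about +x -29.89  units -5.98 shift in turned axes [-0.     0.604  0.12 ]
t 14.25 F [1.03 0.5  0.03] sd [0.55 0.61 0.3 ] tool F [-0.03  0.92 -0.69] pos [0.5205 0.0177 0.1199]
```

jog_arm(motion=[[[1,0,0],[0,-0.105,0],0.2],[[0,0,0],[0,0,0],0.2]])

```text
time_s: 14.5
tool_pos: [0.5157, 0.0189, 0.1199]
eef_rot: [2.037, 1.57, 0.188]
ft_force: [2.7, 0.8, -1.3]
opening: 0.198
```

```bash
python3 -c "
from h import *
go([.551,.022,.120],19)
w=avgF(6)"
```

```text
t 14.5 pos [0.5157 0.0189 0.1199] jaw -15.9 xaxis [ 0.001  0.    -1.   ] q6 1.885 F [ 2.71  0.77 -1.28] op 0.198
shift units from here (tool axes now) [-0.     0.662 -0.254]
turn deg about +x -34.9  units -6.98 shift in turned axes [-0.     0.689  0.171]
t 14.8 F [ 3.33  1.16 -0.39] sd [0.19 0.38 0.74] tool F [ 0.39  2.88 -2.03] pos [0.5156 0.0189 0.1199]
```

jog_arm(motion=[[[1,0,0],[0,-0.105,-0.01],0.2],[[1,0,0],[0,-0.105,-0.01],0.2],[[0,0,0],[0,0,0],0.2]])

```text
time_s: 15.18
tool_pos: [0.5066, 0.0224, 0.12]
eef_rot: [1.497, 1.568, -0.527]
ft_force: [5.2, -0.9, -2.8]
opening: 0.202
```

```bash
python3 -c "
from h import *
go([.551,.022,.120],19)
w=avgF(6);cv2.imwrite('pics/w13.png',w['image'][:,:,::-1])"
```

```text
t 15.18 pos [0.5066 0.0224 0.12  ] jaw -26.0 xaxis [ 0.003 -0.001 -1.   ] q6 2.07 F [ 5.16 -0.88 -2.76] op 0.202
shift units from here (tool axes now) [ 0.003  0.801 -0.382]
turn deg about +x -45.0  units -9.0 shift in turned axes [0.003 0.836 0.296]
t 15.47 F [ 4.7  -0.72 -2.06] sd [0.47 0.44 0.2 ] tool F [ 2.07  4.53 -1.41] pos [0.5066 0.0224 0.12  ]
```

View pics/w13.png

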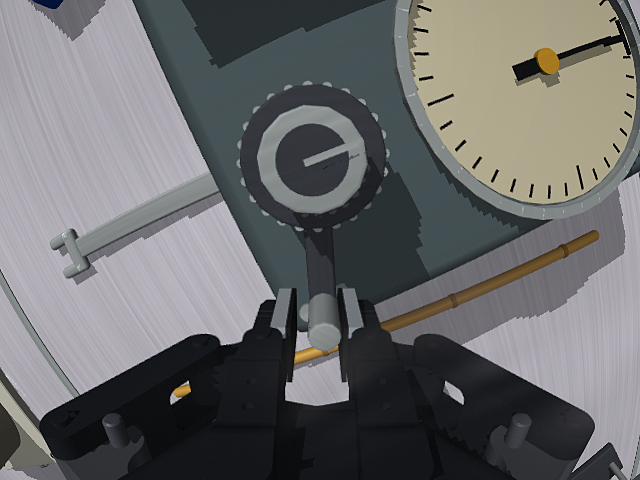

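jog_arm(motion=[[[1,0,0],[0,-0.105,-0.01],0.2],[[0.8,0,0],[0,-0.105,-0.01],0.2],[[0,0,0],[0,0,0],0.2]])

```text
time_s: 15.85
tool_pos: [0.499, 0.0267, 0.1201]
eef_rot: [1.383, 1.564, -0.8]
ft_force: [8.0, -5.5, -4.0]
opening: 0.2
```

```bash
python3 -c "
from h import *
go([.551,.022,.120],19)
w=avgF(6)"
```

```text
t 15.85 pos [0.499  0.0267 0.1201] jaw -35.1 xaxis [ 0.005 -0.005 -1.   ] q6 2.239 F [ 7.97 -5.52 -3.98] op 0.2
shift units from here (tool axes now) [ 0.008  0.905 -0.52 ]
turn deg about +x -54.07  units -10.81 shift in turned axes [0.008 0.952 0.427]
t 16.15 F [ 7.59 -4.68 -3.37] sd [0.2  0.74 0.61] tool F [ 3.42  8.89 -0.53] pos [0.4989 0.0268 0.1201]
```

jog_arm(motion=[[[0.25,0,0],[0,-0.025,0],0.2],[[0.15,0,0],[0,-0.02,0],0.2],[[0,0,0],[0,0,0],0.2]])

```text
time_s: 16.52
tool_pos: [0.498, 0.0275, 0.1202]
eef_rot: [1.469, 1.562, -0.749]
ft_force: [10.2, -6.4, -5.6]
opening: 0.204
```

```bash
python3 -c "
from h import *
go([.551,.022,.120],19)
w=avgF(10);cv2.imwrite('pics/w14.png',w['image'][:,:,::-1])"
```

```text
t 16.52 pos [0.498  0.0275 0.1202] jaw -37.1 xaxis [ 0.006 -0.006 -1.   ] q6 2.277 F [10.21 -6.39 -5.63] op 0.204
shift units from here (tool axes now) [ 0.01   0.912 -0.55 ]
turn deg about +x -56.08  units -11.22 shift in turned axes [0.01  0.965 0.45 ]
t 17.02 F [10.27 -6.71 -5.66] sd [0.59 0.27 0.46] tool F [ 5.76 12.2  -0.84] pos [0.498  0.0275 0.1202]
```

View pics/w14.png

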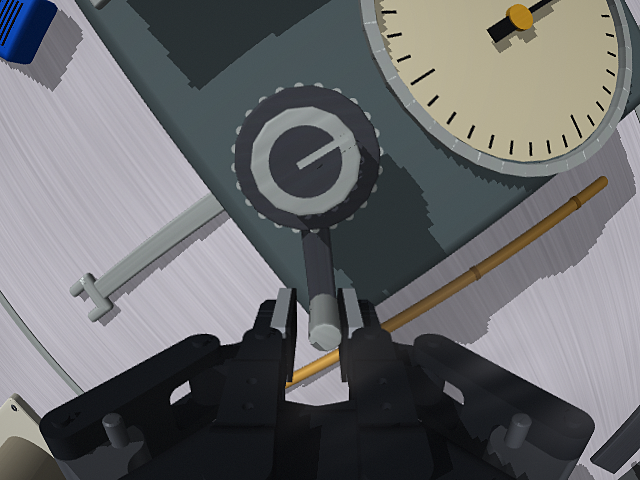

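```bash
python3 -c "
from h import *
o,R=st();print(o['ft_force'].round(2),o['wrist_torque'].round(3),'tool T',(R.T@o['wrist_torque']).round(3),'tool F',(R.T@o['ft_force']).round(2))
w=capture('wrist')
o,R=st();print('tool T',(R.T@o['wrist_torque']).round(3),'tool F',(R.T@o['ft_force']).round(2))
p=wray(w,o,R,326,336,.1505);k=wray(w,o,R,305,165,.151);print(p,k,np.degrees(np.arctan2(*(p[:2]-k[:2])[::-1])),np.degrees(np.arctan2(*(p[:2]-AX)[::-1])))
"
```

```text
[11.19 -6.39 -6.23] [-1.286 -1.958 -0.026] tool T [0.029 0.153 2.337] tool F [ 6.33 12.73 -1.65]
tool T [0.003 0.171 2.345] tool F [ 4.91 12.35 -1.24]
[0.50172141 0.02833802 0.1505    ] [0.53111488 0.07818433 0.151     ] -120.52709024788898 -121.1158698553069
```

jog_arm(motion=[[[0,0,0],[0,0.02,0],0.2],[[0,0,0],[0,0,0],0.2]])

```text
time_s: 17.32
tool_pos: [0.4981, 0.0275, 0.1201]
eef_rot: [1.463, 1.564, -0.754]
ft_force: [8.0, -5.4, -4.1]
opening: 0.202
```

```bash
python3 -c "
from h import *
w=avgF(8);cv2.imwrite('pics/w15.png',w['image'][:,:,::-1])"
```

```text
t 17.73 F [ 8.33 -4.99 -4.27] sd [0.44 0.6  0.43] tool F [ 4.33  9.63 -1.04] pos [0.4981 0.0275 0.1201]
```

jog_arm(motion=[[[0,0,0],[0,0.02,0],0.2],[[0,0,0],[0,0,0],0.2]])

```text
time_s: 17.98
tool_pos: [0.4984, 0.0273, 0.1201]
eef_rot: [1.467, 1.566, -0.75]
ft_force: [7.3, -4.1, -2.7]
opening: 0.199
```

```bash
python3 -c "
from h import *
w=avgF(8);cv2.imwrite('pics/w16.png',w['image'][:,:,::-1])"
```

```text
t 18.38 F [ 7.11 -3.66 -3.34] sd [0.55 0.56 0.46] tool F [ 3.38  7.86 -1.36] pos [0.4984 0.0273 0.1201]
```

jog_arm(motion=[[[0,0,0],[0,0.02,0],0.2],[[0,0,0],[0,0,0],0.2]])

```text
time_s: 18.62
tool_pos: [0.4988, 0.0271, 0.1201]
eef_rot: [1.505, 1.567, -0.711]
ft_force: [6.1, -2.5, -2.2]
opening: 0.201
```

```bash
python3 -c "
from h import *
w=avgF(8);cv2.imwrite('pics/w17.png',w['image'][:,:,::-1])"
```

```text
t 19.02 F [ 5.69 -2.27 -2.37] sd [0.35 0.17 0.52] tool F [ 2.39  5.9  -1.61] pos [0.4988 0.0271 0.1201]
```

jog_arm(motion=[[[-0.6,0,0],[0,0.06,0],0.2],[[-0.6,0,0],[0,0.06,0],0.2],[[0,0,0],[0,0.03,0],0.2],[[0,0,0],[0,0,0],0.2]])

```text
time_s: 19.52
tool_pos: [0.5028, 0.024, 0.1196]
eef_rot: [-0.831, 1.569, -2.943]
ft_force: [0.7, 0.1, -0.8]
opening: 0.194
```

```bash
cat >> h.py <<'E'
def lever(w,o,R,u,v,ku=None):
    p=wray(w,o,R,u,v,.1505);print("pin",p.round(4),"lever deg",np.degrees(np.arctan2(*(p[:2]-AX)[::-1])).round(2))
E
python3 -c "
from h import *
go([.551,.022,.120],-31)
w=avgF(5);cv2.imwrite('pics/w18.png',w['image'][:,:,::-1])"
```

```text
t 19.52 pos [0.5028 0.024  0.1196] jaw -31.0 xaxis [-0.001 -0.    -1.   ] q6 2.16 F [ 0.66  0.09 -0.79] op 0.194
shift units from here (tool axes now) [-0.01   0.846 -0.463]
turn deg about +x -0.02  units -0.0 shift in turned axes [-0.01   0.847 -0.463]
t 19.77 F [ 0.    0.17 -0.59] sd [0.77 0.36 0.33] tool F [ 0.59 -0.08 -0.14] pos [0.5031 0.0241 0.1197]
```

View pics/w18.png

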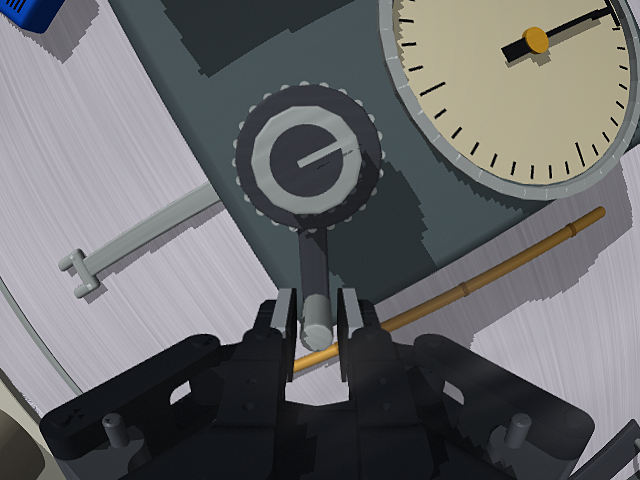

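jog_arm(motion=[[[0,0,0],[0,0.05,0],0.2],[[0,0,0],[0,0.02,0],0.2],[[0,0,0],[0,0,0],0.2]])

```text
time_s: 20.15
tool_pos: [0.5061, 0.0225, 0.1198]
eef_rot: [-1.45, 1.57, 2.722]
ft_force: [-1.6, 1.1, 1.1]
opening: 0.199
```

```bash
python3 -c "
from h import *
w=avgF(5)"
```

```text
t 20.4 F [-2.13  1.11  1.58] sd [0.49 0.58 0.43] tool F [-1.58 -2.39  0.14] pos [0.5061 0.0224 0.1198]
```

jog_arm(motion=[[[0,0,0],[0,0.02,0],0.2],[[0,0,0],[0,0.02,0],0.2],[[0,0,0],[0,0,0],0.2]])

```text
time_s: 20.78
tool_pos: [0.5078, 0.0214, 0.1197]
eef_rot: [-1.237, 1.57, 2.934]
ft_force: [-4.5, 2.4, 3.3]
opening: 0.199
```

```bash
python3 -c "
from h import *
w=avgF(5);cv2.imwrite('pics/w19.png',w['image'][:,:,::-1])"
```

```text
t 21.02 F [-4.18  1.5   2.17] sd [0.38 0.47 0.27] tool F [-2.17 -4.36  0.87] pos [0.5079 0.0213 0.1197]
```

View pics/w19.png

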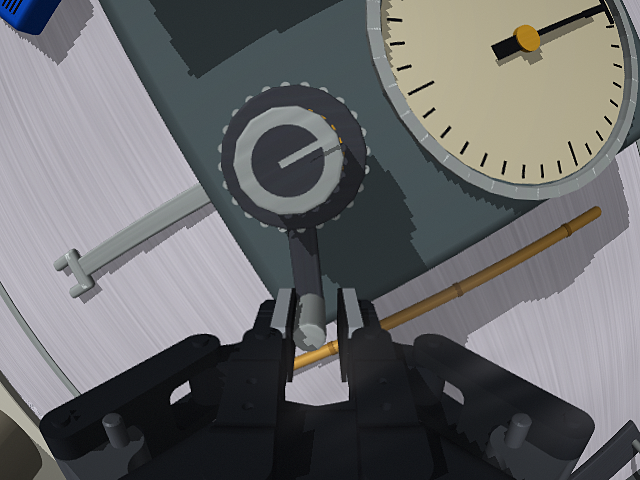

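jog_arm(motion=[[[0,0,0],[0,0.03,0],0.2],[[0,0,0],[0,0.03,0],0.2],[[0,0,0],[0,0,0],0.2]])

```text
time_s: 21.4
tool_pos: [0.5103, 0.02, 0.1196]
eef_rot: [-1.539, 1.57, 2.633]
ft_force: [-4.3, 2.4, 2.6]
opening: 0.198
```

```bash
python3 -c "
from h import *
w=avgF(5);cv2.imwrite('pics/w20.png',w['image'][:,:,::-1])
o,R=st()
import glob
cv2.imwrite('pics/w20z.png',np.vstack([cv2.resize(cv2.imread(f'pics/{n}.png')[210:350,220:400],None,fx=4,fy=2,interpolation=2) for n in('w18','w20')]))
"
```

```text
t 21.65 F [-4.5   2.22  2.08] sd [0.33 0.31 0.57] tool F [-2.08 -5.01  0.42] pos [0.5103 0.02   0.1196]
```

View pics/w20.png

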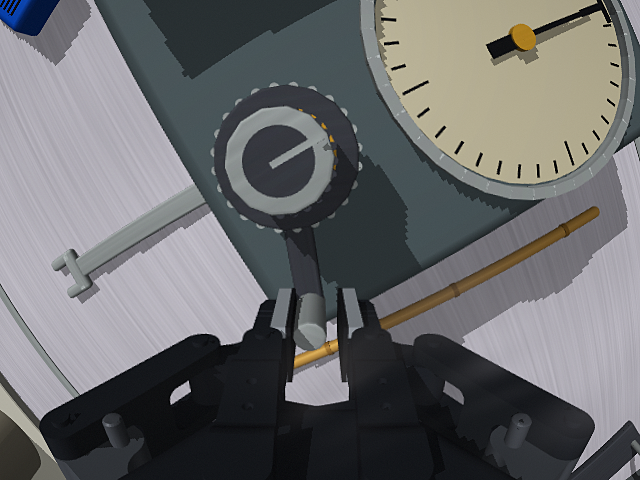

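jog_arm(motion=[[[-0.5,0,0],[0,-0.06,0],0.2],[[0,0,0],[0,-0.06,0],0.2],[[0,0,0],[0,-0.06,0],0.2],[[0,0,0],[0,-0.04,0],0.2],[[0,0,0],[0,0,0],0.2]])

```text
time_s: 22.28
tool_pos: [0.5025, 0.024, 0.1201]
eef_rot: [1.392, 1.567, -0.677]
ft_force: [3.3, -3.4, -1.9]
opening: 0.202
```

```bash
python3 -c "
from h import *
go([.551,.022,.120],-31)
w=avgF(6);cv2.imwrite('pics/w21.png',w['image'][:,:,::-1])"
```

```text
t 22.27 pos [0.5025 0.024  0.1201] jaw -28.5 xaxis [ 0.003 -0.002 -1.   ] q6 2.118 F [ 3.25 -3.38 -1.86] op 0.202
shift units from here (tool axes now) [ 0.006  0.872 -0.428]
turn deg about +x 2.45  units 0.49 shift in turned axes [ 0.006  0.853 -0.465]
t 22.57 F [ 3.63 -3.68 -1.68] sd [0.36 0.49 0.49] tool F [1.7  4.94 1.49] pos [0.5025 0.024  0.1201]
```

jog_arm(motion=[[[0,0,0],[0,-0.02,0],0.2],[[0,0,0],[0,-0.015,0],0.2],[[0,0,0],[0,0,0],0.2]])

```text
time_s: 22.95
tool_pos: [0.5016, 0.0244, 0.1202]
eef_rot: [1.393, 1.566, -0.677]
ft_force: [5.5, -4.6, -3.2]
opening: 0.2
```

```bash
python3 -c "
from h import *
w=avgF(8);cv2.imwrite('pics/w22.png',w['image'][:,:,::-1])"
```

```text
t 23.35 F [ 4.93 -5.   -2.86] sd [0.33 0.35 0.33] tool F [2.9  6.71 2.03] pos [0.5016 0.0244 0.1202]
```

jog_arm(motion=[[[0,0,0],[0,-0.02,0],0.2],[[0,0,0],[0,-0.015,0],0.2],[[0,0,0],[0,0,0],0.2]])

```text
time_s: 23.72
tool_pos: [0.5007, 0.0248, 0.1202]
eef_rot: [1.4, 1.564, -0.67]
ft_force: [5.9, -7.4, -4.2]
opening: 0.2
```

```bash
python3 -c "
from h import *
w=avgF(8);cv2.imwrite('pics/w23.png',w['image'][:,:,::-1])"
```

```text
t 24.12 F [ 7.11 -6.55 -4.21] sd [0.45 0.36 0.35] tool F [4.28 9.35 2.35] pos [0.5007 0.0248 0.1202]
```

View pics/w23.png

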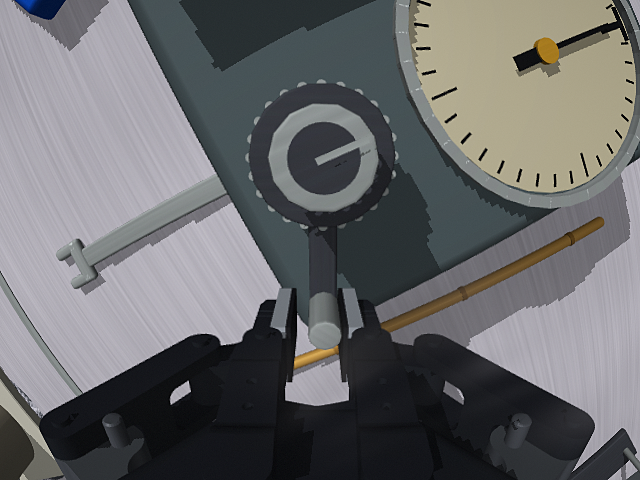

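jog_arm(motion=[[[0,0,0],[0,-0.012,0],0.2],[[0,0,0],[0,0,0],0.2]])

```text
time_s: 24.38
tool_pos: [0.5004, 0.0249, 0.1202]
eef_rot: [1.403, 1.563, -0.667]
ft_force: [8.0, -6.8, -4.4]
opening: 0.202
```

```bash
python3 -c "
from h import *
w=avgF(12);cv2.imwrite('pics/w24.png',w['image'][:,:,::-1])
o,R=st();lever(w,o,R,324,336)
o['tool_pos'];print(wray(w,o,R,325,155,.151))"
```

```text
t 24.98 F [ 7.66 -7.03 -4.69] sd [0.48 0.39 0.46] tool F [ 4.77 10.06  2.49] pos [0.5004 0.0249 0.1202]
pin [0.5033 0.0267 0.1505] lever deg -118.97
[0.53231118 0.07975171 0.151     ]
```

jog_arm(motion=[[[0,0,0],[0,0.05,0],0.2],[[0,0,0],[0,0.05,0],0.2],[[0,0,0],[0,0.02,0],0.3],[[0,0,0],[0,0,0],0.4],[[0,0,0],[0,0,0],0.4]])

```text
time_s: 25.6
tool_pos: [0.5024, 0.0246, 0.1197]
eef_rot: [-1.662, 1.57, 2.554]
ft_force: [-0.0, -0.3, -0.1]
opening: 0.402
```

```bash
python3 -c "
from h import *
w=avgF(6);cv2.imwrite('pics/w25.png',w['image'][:,:,::-1])"
```

```text
t 25.9 F [ 0.14 -0.11  0.14] sd [0.51 0.53 0.58] tool F [-0.14  0.18  0.03] pos [0.5026 0.0244 0.1198]
```

View pics/w25.png

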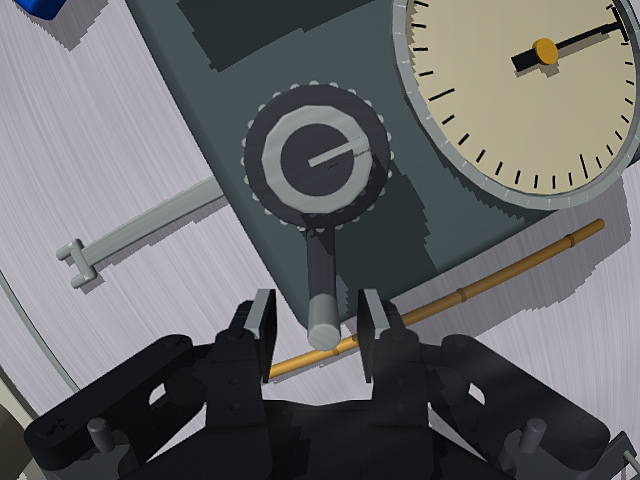

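Clear and force-free. I'll lift off, back away and check.

jog_arm(motion=[[[0,0,0],[-0.5,0,0],0.4],[[0,0,0],[-0.8,0,0],0.4],[[0,0,0],[-0.8,0,0.4],0.4],[[0,0,0],[0,0,0.9],0.4],[[0,0,0],[0,0,0.9],0.4],[[0,0,0],[0,0,0.9],0.4],[[0,0,0],[0,0,0.9],0.4],[[0,0,0],[0,0,0],0.4]])

```text
time_s: 26.9
tool_pos: [0.4061, -0.1535, 0.225]
eef_rot: [0.581, 1.57, -1.492]
ft_force: [-0.4, 1.0, 0.2]
opening: 0.399
```

```bash
python3 -c "
from h import *
go([.5,-.15,.25])
t=capture('top')['image'];cv2.imwrite('pics/tf.png',t[:,:,::-1]);cv2.imwrite('pics/tfz.png',cv2.resize(t[160:290,190:300],None,fx=4.6,fy=4.6,interpolation=2)[:,:,::-1])"
```

```text
t 26.9 pos [ 0.4061 -0.1535  0.225 ] jaw -28.8 xaxis [ 0. -0. -1.] q6 1.712 F [-0.44  0.99  0.19] op 0.399
shift units from here (tool axes now) [-0.5    1.612 -0.965]
```

View pics/tf.png

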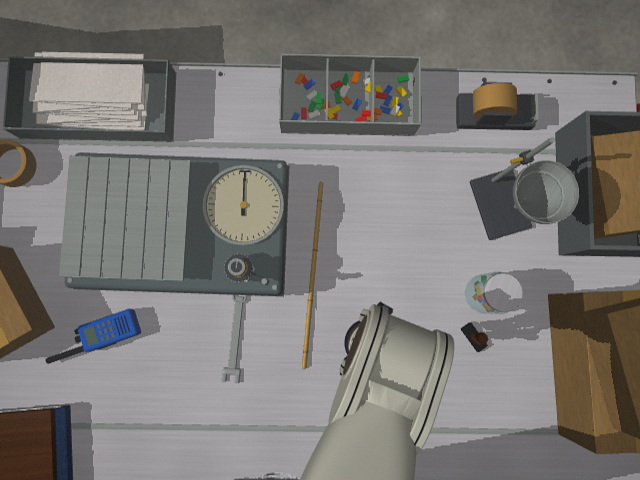

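View pics/tfz.png

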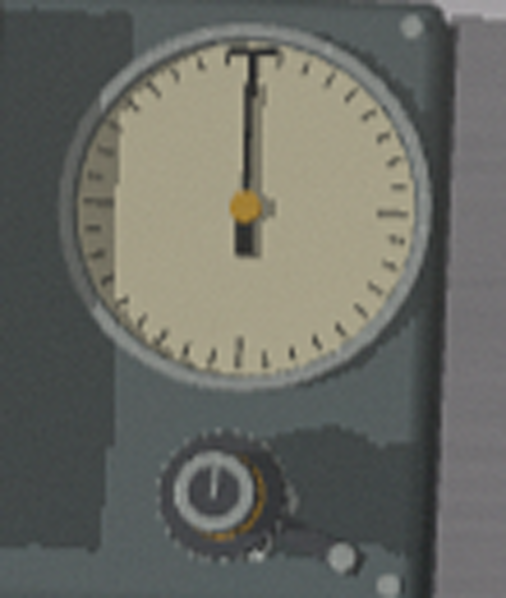

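The pointer lies on the T (hub (243,205), tip just under the T at (244,172)). The lever sits past its start position, and the spanner, radio, rod and jar have not moved. Handing in.

```bash
python3 -c "
from station import close_job
print(close_job())"
```

```text
the job is handed in; nothing more can be done
None
```

The job is handed in at about 27 s of the 72 s allowed, but the first tightening push read about 12.2 N, slightly over your 12 N limit.

- **Slackening and zeroing:** I swung the lever about 0.53 rad to free the ring. I then turned the adjuster about 58° clockwise, which brought the pointer from about 0.51 rad too high onto the zero mark.
- **Tightening:** The first push averaged about 12.2 N over half a second, with single noisy readings up to 12.7 N. I eased the lever back a few millimetres and pushed again slowly. That settled at a held 10.1 N square to the arm, and I let go there.
- **Last checks:**
  - The pointer lies on the zero mark, within about 0.02 rad against the half-division limit of 0.087.
  - The lever stands about 0.3 rad tighter than at the start.
  - The force on the tool read zero after I let go.
  - The spanner, radio, rod and jar show no movement in the top view.
- **Not certain:** I had no direct reading of the clamping force, so the tightness rests on the wrist force alone. On the final push I could not tell how much the ring itself turned, because most of the tool's travel was give in the arm and fingers.

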